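Refit the sandwich toaster's grill plate and close it

TASK

The sandwich toaster stands open and its loose grill plate lies on the counter, ridge up. Put the plate back into the lower half, ridge up and ridge running from front to back, so that it drops fully down over both locating pins, then swing the upper half over and press it fully shut so that the two halves meet edge to edge all round, without slamming it. Leave the mug, the jar and the spatula as they are.

Things in the scene. Friction and masses are not known exactly. Their poses are not given: they have to be found in the camera images.
- toaster: Lower half of a white sandwich toaster; does not move. Outer 150 x 150 mm, rim 45 mm above the counter, walls 8 mm. Origin: centre of its underside, on the counter. +x to its rear (hinge side), +y to its left, z up. A front handle tongue (50 wide, z 27 to 41 mm) reaches to x = -109 mm. Inside, an open well 134 x 134 mm with a flat dark floor 25 mm above the counter.
- seat (a point): Centre of the lower half's well floor, 25 mm above the counter, axes as toaster. Two upright steel pins, 6 mm in diameter and 9 mm high, stand on the floor at y = -46 and +46 mm from this point (x = 0). The origin of the seated plate comes to lie here.
- hinge (a point): Middle of the hinge axis on the rear edge of the lower half: 75 mm behind the toaster's centre, 45 mm above the counter. The hinge axis runs along the toaster's y.
- upper_half (a joint): Opening angle of the upper half (rad): 0 shut, edges meeting; 1.57 upright; stop at 1.95, leaning to the rear. A white shell 150 x 150 x 35 mm, 0.35 kg, hollow 13 mm deep. The hinge is stiff (0.5 N m friction): it stays where it is left; pushing on the tongue takes 2 to 5 N. A plate not down on its pins keeps it from closing.
- upper_grip (a point): Point on the outer face of the upper half's grey handle tongue (the face on top when shut, looking to the rear when open), on its centre line, 165 mm from the hinge axis, 20 mm outside the rim plane. Tongue: 50 mm wide, 14 mm thick, 148 to 184 mm from the hinge. The shell (up to 150 mm from the hinge) stands 15 mm further out than this face.
- plate: Loose aluminium grill plate, 0.22 to 0.35 kg, 116 x 116 x 6 mm, with a ridge along its x in the middle of its top: 80 mm long, 12 mm wide, top 28 mm above the plate's underside. Two through holes, 9 mm in diameter, at y = -46 and +46 mm (x = 0). Two low ribs, 4 mm high, at x = +-50 mm. Origin: centre of its underside; z up. The same after half a turn about z.
- mug: White mug, 80 mm across, 95 mm high, handle at its +y; origin: centre of its underside. A bystander.
- jar: Amber glass jar with a wooden lid, 72 mm across, 110 mm high; origin: centre of its underside. A bystander.
- spatula: Kitchen spatula lying on the counter along its own x, handle to -x; origin in its middle on the counter. A bystander.
Things that resemble listed ones, but are neither listed nor needed, are in the scene too. Several things look just like the plate: the one meant starts farthest from the robot's base. Leave any green look-alike of the toaster alone.

How it is judged:
On the way, in this order (a step that is already met when the one before it is completed fails the run):
1. the plate is down on both pins in the lower half and let go, with the upper half still open (horizontal distance between plate and seat below 0.004 m and z of plate in the frame of seat between -0.003 and 0.0025 m and angle between plate's own z axis and vertical below 0.04 rad and contact force between plate and the fingers below 0.1 N and value of joint upper_half above 0.5 rad), for 0.2 s.
2. the upper half is shut, edge to edge (value of joint upper_half below 0.02 rad), for 0.2 s.
At the end, for the whole second after the job is handed in: The plate lies at rest on both pins, ridge up (within 4 mm of the seat, no more than 2.5 mm above the well floor, tilted under 0.04 rad, its ridge front to back), and the upper half is shut to within 0.02 rad (3 mm at the front edge) (horizontal distance between plate and seat below 0.004 m and z of plate in the frame of seat between -0.003 and 0.0025 m and angle between plate's own z axis and vertical below 0.04 rad and angle between the x axis of plate and the x axis of toaster, either way round below 0.1 rad and value of joint upper_half below 0.02 rad and linear speed of plate below 0.02 m/s); the robot touches nothing.
It fails at once if the upper half is slammed (swings shut faster than 3 rad/s) (velocity of joint upper_half below -3 rad/s).
It fails at once if the mug is moved more than 30 mm or tipped (distance of mug from where it was at the start of the episode above 0.03 m or angle between mug's own z axis and vertical above 0.4 rad).
It fails at once if the jar is moved more than 30 mm or tipped (distance of jar from where it was at the start of the episode above 0.03 m or angle between jar's own z axis and vertical above 0.4 rad).
It fails at once if the spatula is moved more than 30 mm (distance of spatula from where it was at the start of the episode above 0.03 m).
It also fails if it takes over 64 s, if anything falls off the work surface, if the arm or the gripper's body presses on something with over 40 N, if the wrist force passes 120 N, or if a joint passes its speed limit or range.

ROBOT

A 7-joint arm with a two-finger parallel gripper is mounted at the origin on the work surface. World frame = base frame: x ahead of the robot, y to its left, z up, the work surface at z = 0. Lengths are in m, angles in rad, forces in N, time in s.
With the tool pointing down it reaches from about 0.4 to 0.925 m from the base axis. Payload 5.6 kg.
Tool frame: the origin (TCP) lies midway between the tips of the shut fingers; the grasp point (between the pads) lies robot.pinch_z behind it (robot.pinch_z is the distance from the TCP to the grasp point, in m); z points along the fingers, y is the line along which they close (so a half turn about z gives the same grasp; the last joint's range is limited). The gripper opens to 85 mm and grips with 20 to 120 N. Pads are 22 mm wide; open, the fingers measure 114 mm over their backs; the gripper's body (76 mm by 85 mm) begins 54 mm behind the grasp point. The pads swing forward as they close: fully open they stand 13 mm farther back than shut.
Start: joints at [-1.281, 0.468, -0.012, 1.603, 0.006, 1.071, -0.056], TCP at [0.212, 0.614, 0.231] pointing down, gripper open.
Joint ranges: [-2.53, 2.53], [-0.31, 2.02], [-1.57, 1.55], [0.28, 2.44], [-1.29, 4.43], [0.15, 1.84], [-2.92, 2.92]. Speed limits (rad/s): [2.57, 2.57, 3.14, 3.14, 3.14, 3.14, 3.14].

INTERFACE

Orientations are given as a unit quaternion [x, y, z, w].
In Python, from rig import telemetry, viewer, robot gives the robot as it stands.
- The arm moves only by the shell command python3 -m jog 'ROWS' [OPENING] [FORCE]. ROWS is JSON, a list of rows, each an object of numbers: "x", "y", "z": the shift along the tool's x, y, z in units of 0.25 m (1.0 is 0.25 m); "wx", "wy", "wz": the turn, a rotation vector about the tool's x, y, z in units of 90 degrees (1.0 is 90 degrees). In form: [{"x": .., "y": .., "z": .., "wx": .., "wy": .., "wz": ..}, ...]. A call has 1 to 5 rows; each row shifts and turns the commanded pose from where the row before left it, along the tool's axes as they then stand; what a row does not reach is not made up. A row lasts 1/10 s, in which the tool goes at most 50 mm and 8.59 degrees, less where a joint would pass 70% of its speed; a pose out of reach is approached as far as the arm can. A call with a number of a shift or a turn outside -1 to 1 is refused whole. A call with a gripper value outside its range is refused whole. OPENING is the finger opening in mm, from 0 to 85.4, set as the call begins (- or left out, the last holds). The fingers move at their own pace and stop on an object; FORCE is the grip in N (left out, the last holds). Time passes only in rows, so rows that do not move let the fingers close. It gives the time, the measured TCP pose, the force, the opening and the grip force at its end, in the units of the state.
- telemetry.read_state(): the state, without advancing time (a new reading comes with each control period).
- viewer.read_camera(name): name is "scene" or "top" or "wrist"; returns (picture, depth): 480x640x3 uint8, red, green, blue; 480x640 float32, m along the optical axis (not along the pixel's ray), 0 where there is no reading.
- viewer.camera_info(name): a dict with "vertical_fov" (degrees; the focal length in pixels is half the picture's height over the tangent of half this angle, whatever the lens; pixels are square), "cx", "cy" (the principal point, pixels), "xyz" and "attitude" of the camera in the world; the wrist camera has in their place "mount" (4x4, takes a point from camera to tool coordinates, whose origin is the TCP and whose axes are the flange's). Camera axes: x right, y up, looking along -z (the intrinsics and any distortion apply to the point x, -y, -z); pixel columns grow to the right and rows downward; lengths in m; the calibration is good to about 2 mm. A picture is of the moment at which its call begins: read the wrist's pose just before it. camera_info takes no time and is no camera call.
- robot.hand_in(): hands the job in; it is judged then, once.
The state is a dict: "time_s": time; "qpos": joint angles; "joint_vel": joint speeds; "tau": joint torques, N m; "tcp_pos": TCP position; "orientation": TCP orientation; "force": force on the tool from outside, world axes, zero at the start; "wrist_torque": the same for the moment, N m; "gripper_width": opening from 0.0 (shut) to 1.0 (fully open); "gripper_force": force on a finger pad.
Only numpy, scipy, OpenCV 4.12 (cv2) and the standard library are available. Lean on these libraries where they do the work, as an engineer would, in place of code of your own. Each camera call takes 0.05 s, during which the arm holds its last target. There are 200 camera calls.

## Working session

There is one attempt and no reset: what is moved stays moved. The work goes in short steps, Python scripts to look and compute and a shell command to move; the robot and the scene stay as the last step left them, time stands still between calls to the robot, and variables do not carry over. Pictures are saved under pics/ and viewed, at most 10 in all, crops included, and the job is handed in when it is done.

```bash
ls; mkdir -p pics; python3 - <<'E'
from rig import telemetry, viewer, robot
import cv2,numpy as np
print(robot.pinch_z, telemetry.read_state())
for n in ("scene","top","wrist"):
    i=viewer.camera_info(n); print(n,i)
for n in ("scene","top"):
    p,d=viewer.read_camera(n); cv2.imwrite(f"pics/{n}0.png",p[:,:,::-1]); np.save(f"pics/{n}0.npy",d); print((d>0).mean())
E
```

```text
pics
0.0187 {'time_s': 0.0, 'qpos': array([-1.28098763,  0.46834897, -0.01160687,  1.60362681,  0.00600473,
        1.07136459, -0.05631374]), 'joint_vel': array([ 1.57057782e-03,  2.66662693e-05, -2.23238474e-04, -8.05780995e-04,
        1.22757634e-03, -1.18948053e-03,  2.39021815e-04]), 'tau': array([ 1.36558406e-04, -5.32387304e+01,  2.17521650e-02, -2.51303995e+01,
        1.14926213e-02,  7.72750180e-03,  5.76359994e-06]), 'tcp_pos': array([0.21223898, 0.61379559, 0.23035529]), 'orientation': array([ 1.65672789e-01,  9.86180406e-01, -8.52825448e-04, -8.07520403e-05]), 'force': array([ 0.28305007,  0.55421999, -0.49564376]), 'wrist_torque': array([-0.04740479, -0.01057279, -0.04289441]), 'gripper_force': 0.0, 'gripper_width': 1.0032486470601532}
scene {'vertical_fov': 46.646493152690425, 'cx': 317.3488438292653, 'cy': 242.9800762083143, 'xyz': array([1.21740402, 0.033718  , 1.1017391 ]), 'attitude': array([0.19130114, 0.20460627, 0.69862019, 0.65838437])}
top {'vertical_fov': 49.788916120111445, 'cx': 318.76827224150986, 'cy': 239.8211307706947, 'xyz': array([ 0.44606828, -0.015973  ,  1.03772486]), 'attitude': array([ 0.03535553, -0.03298649, -0.70501879,  0.70753825])}
wrist {'vertical_fov': 64.40443539907159, 'cx': 315.81725957740616, 'cy': 240.88404375998886, 'mount': array([[-1.28380007e-03,  9.56548332e-01,  2.91570988e-01,
         7.43360460e-02],
       [ 9.99998971e-01,  1.41480808e-03, -2.38479007e-04,
        -1.19208675e-03],
       [-6.40633687e-04,  2.91570382e-01, -9.56549163e-01,
        -1.43063262e-01],
       [ 0.00000000e+00,  0.00000000e+00,  0.00000000e+00,
         1.00000000e+00]])}
0.9961002604166667
0.9957682291666666
```

View pics/top0.png

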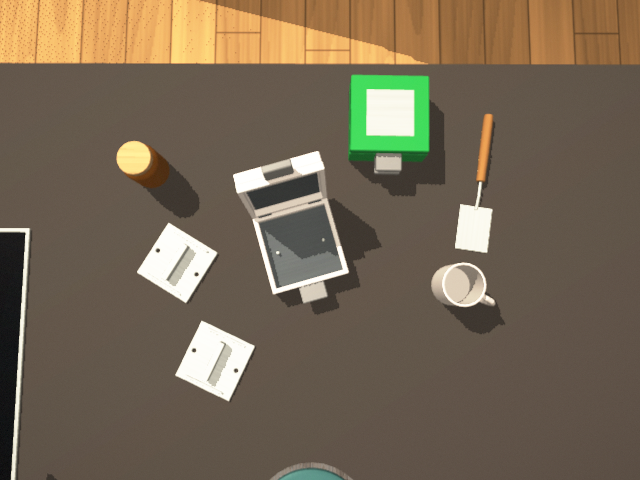

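View pics/scene0.png

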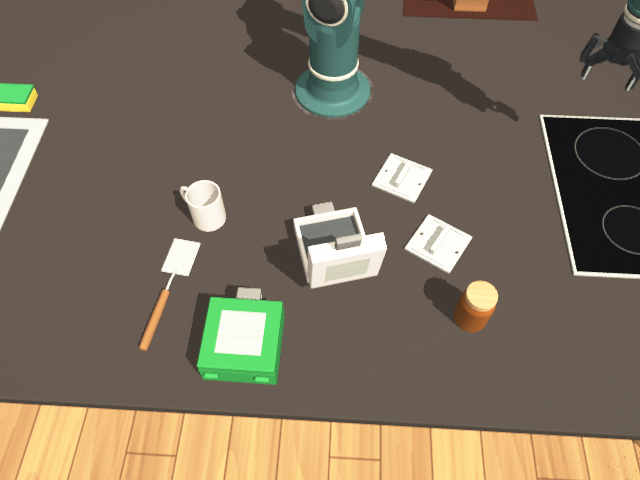

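The far plate is at top-view pixel (178,262) and the nearer look-alike at (215,361). The toaster is at (300,245), the green decoy toaster at (389,115). The base lies below the picture at about (312,500), so I choose (178,262). The pins appear at about (278,253) and (324,240).

```bash
cat > h.py <<'E'
from rig import telemetry, viewer, robot
import cv2,numpy as np
from scipy.spatial.transform import Rotation as R
def cam(n):
    i=viewer.camera_info(n); f=240/np.tan(np.radians(i["vertical_fov"]/2))
    if n=="wrist":
        s=telemetry.read_state(); Rt=R.from_quat(s["orientation"]).as_matrix(); M=i["mount"]
        return f,i["cx"],i["cy"],Rt@M[:3,:3],Rt@M[:3,3]+s["tcp_pos"]
    return f,i["cx"],i["cy"],R.from_quat(i["attitude"]).as_matrix(),i["xyz"]
def ray(c,uv,z):
    f,cx,cy,A,o=c; uv=np.atleast_2d(np.asarray(uv,float))
    d=np.c_[(uv[:,0]-cx)/f,-(uv[:,1]-cy)/f,-np.ones(len(uv))]@A.T
    return o+d*((z-o[2])/d[:,2])[:,None]
def proj(c,P):
    f,cx,cy,A,o=c; q=(np.atleast_2d(P)-o)@A; return np.c_[cx-f*q[:,0]/q[:,2],cy+f*q[:,1]/q[:,2]]
def depthpts(c,d,uv):
    f,cx,cy,A,o=c; uv=np.atleast_2d(uv); z=d[uv[:,1],uv[:,0]]
    return np.c_[(uv[:,0]-cx)/f*z,-(uv[:,1]-cy)/f*z,-z]@A.T+o
def yaw():
    A=R.from_quat(telemetry.read_state()["orientation"]).as_matrix(); return A
E
python3 - <<'E'
from h import *
c=cam("top"); p=cv2.imread("pics/top0.png"); d=np.load("pics/top0.npy")
print("holes",ray(c,[(158,250),(197,274)],.006),"pinTops",ray(c,[(278,253),(324,240)],.034))
uu,vv=np.meshgrid(range(640),range(480)); P=depthpts(c,d,np.c_[uu.ravel(),vv.ravel()]).reshape(480,640,3)
print("counter z",np.median(P[380:470,500:630,2]))
for u,v in[(165,260),(190,255),(171,255),(300,245),(258,255),(335,235),(313,291)]: print((u,v),P[v,u].round(3))
g=cv2.cvtColor(p,cv2.COLOR_BGR2GRAY); m=((g>110)).astype(np.uint8)
for ct in cv2.findContours(m[:,:],cv2.RETR_EXTERNAL,cv2.CHAIN_APPROX_NONE)[0]:
    if cv2.contourArea(ct)>1500:
        w=ray(c,ct[:,0,:],.006)[:,:2]; r=cv2.minAreaRect((w*1000).astype(np.float32)); print(cv2.boundingRect(ct),r)
tl=P[225:300,250:350]; h=np.abs(tl[...,2]-.045)<.004; r=cv2.minAreaRect((tl[h][:,:2]*1000).astype(np.float32)); print("rim",r)
x=P[150:200,235:330].reshape(-1,3); x=x[x[:,2]>.1]; print("lid",x.min(0),x.max(0))
a=cv2.resize(p[215:310,125:225],None,fx=4,fy=4,interpolation=cv2.INTER_CUBIC); b=cv2.resize(p[205:300,250:350],None,fx=4,fy=4,interpolation=cv2.INTER_CUBIC)
cv2.imwrite("pics/crop1.png",np.hstack([a,b]))
E
```

```text
holes [[0.5245523  0.30953486 0.006     ]
 [0.47686199 0.23010958 0.006     ]] pinTops [[ 0.51738224  0.06679866  0.034     ]
 [ 0.54309851 -0.02262686  0.034     ]]
counter z 0.00025164950393830043
(165, 260) [0.505 0.296 0.003]
(190, 255) [0.515 0.245 0.006]
(171, 255) [0.514 0.283 0.008]
(300, 245) [0.534 0.024 0.026]
(258, 255) [ 0.516  0.11  -0.002]
(335, 235) [ 0.552 -0.044  0.043]
(313, 291) [ 0.444 -0.002  0.041]
(175, 320, 80, 82) ((308.50042724609375, 191.07217407226562), (119.05862426757812, 119.5109634399414), 65.08881378173828)
(431, 262, 64, 45) ((458.8002014160156, -296.6002197265625), (87.66515350341797, 123.13903045654297), 2.6886067390441895)
(137, 222, 81, 81) ((500.56024169921875, 271.3669128417969), (119.34782409667969, 119.14620208740234), 58.94078063964844)
(233, 151, 116, 153) ((565.96435546875, 36.482635498046875), (291.0632629394531, 186.26193237304688), 16.064855575561523)
(455, 114, 38, 139) ((666.6002197265625, -336.49383544921875), (67.00032043457031, 285.0534362792969), 81.69734191894531)
(349, 74, 80, 77) ((810.0018920898438, -154.6736602783203), (161.62498474121094, 160.54525756835938), 89.04605102539062)
(529, 0, 46, 65) ((983.1168823242188, -494.32672119140625), (139.378662109375, 89.4139633178711), 0.23953646421432495)
(491, 0, 38, 64) ((983.9201049804688, -406.2997741699219), (137.2451934814453, 77.49443817138672), 0.10635995119810104)
(0, 0, 439, 65) ((981.630859375, 200.27023315429688), (139.57090759277344, 919.0955810546875), 0.10640731453895569)
rim ((509.78857421875, 17.86591339111328), (168.9888458251953, 150.17518615722656), 15.94039535522461)
lid [ 0.44606828 -0.02374065  0.10000445] [0.67896374 0.12762207 1.03772486]
```

View pics/crop1.png

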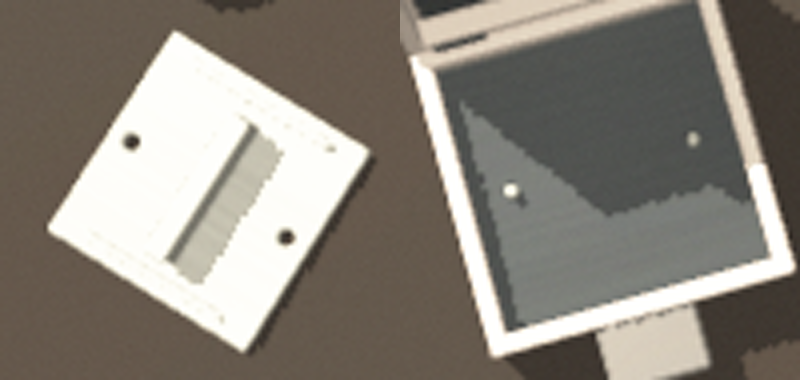

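The crop shows a flat white plate with two dark holes, at crop pixels (131,141) and (286,237), and a ridge between them. Right of it are the well and two pins at about (511,190) and (693,138) of the crop. The plate's size, hole spacing (92.6 mm) and pin spacing (93 mm) match, so I'll go to a hover.

```bash
cat >> h.py <<'E'
def plan(xyz,xdeg):
    """tool-frame shift (units of .25 m) from the present pose, and wz (units of 90 deg), levelling turn wx,wy"""
    s=telemetry.read_state(); A=R.from_quat(s["orientation"]).as_matrix()
    a=np.radians(xdeg); X=np.array([np.cos(a),np.sin(a),0]); Z=np.array([0,0,-1.]); G=np.c_[X,np.cross(Z,X),Z]
    print("t",s["time_s"],"tcp",s["tcp_pos"].round(4),"yaw",np.degrees(np.arctan2(A[1,0],A[0,0])).round(2),"F",s["force"].round(1),"w",round(s["gripper_width"]*85.4,1),s["gripper_force"])
    print("shift",(A.T@(np.array(xyz)-s["tcp_pos"])/.25).round(4),"turn",(R.from_matrix(A.T@G).as_rotvec()/(np.pi/2)).round(4))
E
python3 - <<'E'
from h import *
plan([.5007,.2702,.2],149)
E
```

```text
t 0.1 tcp [0.2123 0.6138 0.2304] yaw 160.93 F [-0.9  0.1 -0.7] w 85.2 0.0
shift [-1.5396 -0.9218  0.1235] turn [-0.001   0.0002  0.1325]
```

```bash
python3 -m jog '[{"x":-0.154,"y":-0.092,"z":0.012},{"x":-0.154,"y":-0.092,"z":0.012},{"x":-0.154,"y":-0.092,"z":0.012},{"x":-0.154,"y":-0.092,"z":0.012},{"x":-0.154,"y":-0.092,"z":0.012}]' 60 50
python3 -m jog '[{"x":-0.154,"y":-0.092,"z":0.012},{"x":-0.154,"y":-0.092,"z":0.012},{"x":-0.154,"y":-0.092,"z":0.012},{"x":-0.154,"y":-0.092,"z":0.012},{"x":-0.154,"y":-0.092,"z":0.012}]'
python3 -m jog '[{"wz":0.066},{"wz":0.066},{},{}]'
python3 - <<'E'
from h import *
plan([.5007,.2702,.2],149)
c=cam("wrist"); p,d=viewer.read_camera("wrist"); cv2.imwrite("pics/w1.png",p[:,:,::-1])
print(proj(c,[[.5246,.3095,.006],[.4769,.2301,.006],[.5007,.2702,.028]]))
E
```

```text
t 0.1 tcp [0.2123 0.6138 0.2304] yaw 160.93 F [-0.9  0.1 -0.7] w 85.2 0.0
shift [-1.5396 -0.9218  0.1235] turn [-0.001   0.0002  0.1325]
[[172.58497086 507.30958298]
 [ 99.45594003 495.95467742]
 [128.35310607 518.62387319]]invalid input at $[0]: expected keys x, y, z, wx, wy, wz
invalid input at $[0]: expected keys x, y, z, wx, wy, wz
invalid input at $[0]: expected keys x, y, z, wx, wy, wz
```

View pics/w1.png

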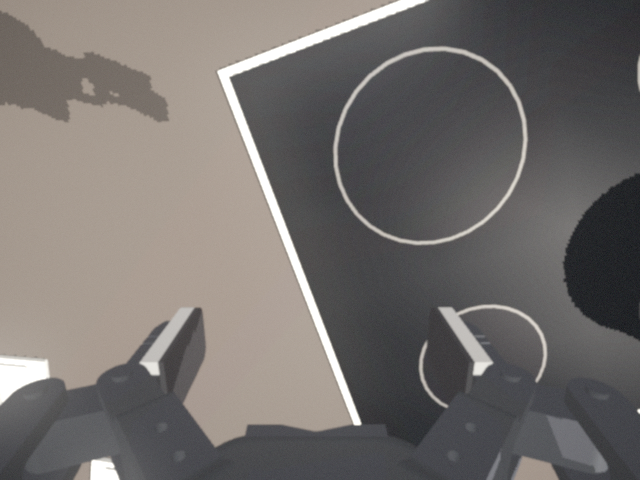

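All six keys are required, so those moves were refused. The picture just shows the hob, with the arm still at its start. I'll repeat the move in full form.

```bash
python3 -m jog '[{"x":-0.154,"y":-0.092,"z":0.012,"wx":0,"wy":0,"wz":0.013},{"x":-0.156,"y":-0.089,"z":0.012,"wx":0,"wy":0,"wz":0.013},{"x":-0.157,"y":-0.086,"z":0.012,"wx":0,"wy":0,"wz":0.013},{"x":-0.159,"y":-0.083,"z":0.012,"wx":0,"wy":0,"wz":0.013},{"x":-0.16,"y":-0.08,"z":0.012,"wx":0,"wy":0,"wz":0.013}]' 60 50
python3 - <<'E'
from h import *
plan([.5007,.2702,.2],149)
E
```

```text
time_s: 0.65
tcp_pos: [0.357, 0.4408, 0.216]
orientation: [0.216, 0.976, -0.0, -0.0]
force: [0.6, -0.4, 0.4]
gripper_width: 0.701
gripper_force: 0.0
t 0.65 tcp [0.357  0.4408 0.216 ] yaw 155.04 F [ 0.6 -0.4  0.4] w 59.9 0.0
shift [-0.8091 -0.376   0.0642] turn [-0.0001  0.      0.0671]
```

```bash
python3 -m jog '[{"x":-0.162,"y":-0.075,"z":0.013,"wx":0,"wy":0,"wz":0},{"x":-0.162,"y":-0.075,"z":0.013,"wx":0,"wy":0,"wz":0},{"x":-0.162,"y":-0.075,"z":0.013,"wx":0,"wy":0,"wz":0},{"x":-0.162,"y":-0.075,"z":0.013,"wx":0,"wy":0,"wz":0},{"x":-0.162,"y":-0.075,"z":0.013,"wx":0,"wy":0,"wz":0}]'
python3 -m jog '[{"x":0,"y":0,"z":0,"wx":0,"wy":0,"wz":0.066},{"x":0,"y":0,"z":0,"wx":0,"wy":0,"wz":0},{"x":0,"y":0,"z":0,"wx":0,"wy":0,"wz":0}]'
python3 - <<'E'
from h import *
plan([.5007,.2702,.009],149)
c=cam("wrist"); p,d=viewer.read_camera("wrist"); cv2.imwrite("pics/w2.png",p[:,:,::-1]); np.save("pics/w2.npy",d)
print(proj(c,[[.5246,.3095,.006],[.4769,.2301,.006],[.5007,.2702,.028]]))
E
```

```text
time_s: 1.15
tcp_pos: [0.5011, 0.2705, 0.1999]
orientation: [0.216, 0.976, 0.0, -0.0]
force: [-0.5, 0.1, 0.6]
gripper_width: 0.702
gripper_force: 0.0
time_s: 1.45
tcp_pos: [0.4996, 0.273, 0.1999]
orientation: [0.264, 0.964, 0.0, -0.0]
force: [-0.0, -0.1, 0.5]
gripper_width: 0.703
gripper_force: 0.0
t 1.45 tcp [0.4996 0.273  0.1999] yaw 149.34 F [-0.  -0.1  0.5] w 60.0 0.0
shift [-0.0102 -0.0073  0.7634] turn [-0.     -0.0005  0.0038]
[[365.80344887 213.87349197]
 [263.4039727  213.42385148]
 [314.92649662 219.12514762]]
```

View pics/w2.png

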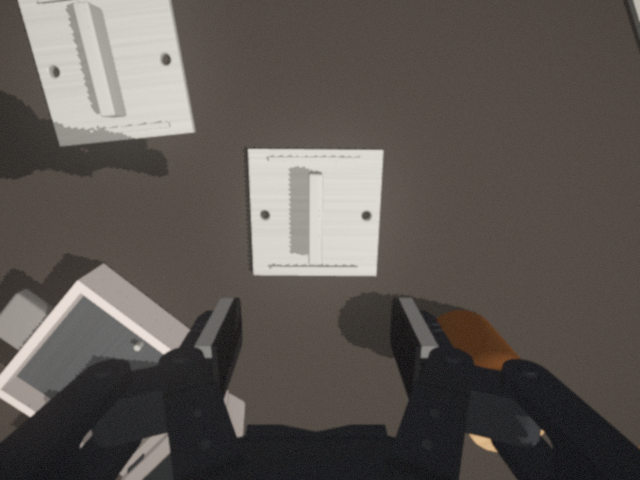

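The wrist view shows the chosen plate with holes at (265,214) and (366,215), against predictions of (263,213) and (366,214). The ridge is centred at u=316, between the jar and the look-alike. They agree to about 1 mm, so I descend and grip.

```bash
python3 -m jog '[{"x":-0.010,"y":-0.007,"z":0.18,"wx":0,"wy":0,"wz":0.004},{"x":0,"y":0,"z":0.18,"wx":0,"wy":0,"wz":0},{"x":0,"y":0,"z":0.18,"wx":0,"wy":0,"wz":0},{"x":0,"y":0,"z":0.18,"wx":0,"wy":0,"wz":0},{"x":0,"y":0,"z":0.043,"wx":0,"wy":0,"wz":0}]'
python3 -m jog '[{"x":0,"y":0,"z":0,"wx":0,"wy":0,"wz":0},{"x":0,"y":0,"z":0,"wx":0,"wy":0,"wz":0},{"x":0,"y":0,"z":0,"wx":0,"wy":0,"wz":0},{"x":0,"y":0,"z":0,"wx":0,"wy":0,"wz":0},{"x":0,"y":0,"z":0,"wx":0,"wy":0,"wz":0}]' 0 80
python3 -m jog '[{"x":0,"y":0,"z":0,"wx":0,"wy":0,"wz":0},{"x":0,"y":0,"z":0,"wx":0,"wy":0,"wz":0},{"x":0,"y":0,"z":0,"wx":0,"wy":0,"wz":0}]'
python3 - <<'E'
from h import *
plan([.5007,.2702,.009],149)
E
```

```text
time_s: 2.0
tcp_pos: [0.4974, 0.269, 0.0049]
orientation: [0.267, 0.964, -0.003, -0.003]
force: [-0.7, -0.1, 1.0]
gripper_width: 0.701
gripper_force: 0.0
time_s: 2.5
tcp_pos: [0.503, 0.2704, 0.012]
orientation: [0.269, 0.963, 0.002, 0.001]
force: [-1.4, -0.2, 5.3]
gripper_width: 0.117
gripper_force: 79.5
time_s: 2.8
tcp_pos: [0.503, 0.2704, 0.012]
orientation: [0.269, 0.963, 0.002, 0.001]
force: [-0.3, 0.2, 5.3]
gripper_width: 0.113
gripper_force: 79.5
t 2.8 tcp [0.503  0.2704 0.012 ] yaw 148.81 F [-0.3  0.2  5.3] w 9.7 79.45266366004944
shift [ 0.0074 -0.0054  0.012 ] turn [ 0.0025  0.0011 -0.0022]
```

```bash
python3 -m jog '[{"x":0,"y":0,"z":-0.1,"wx":0,"wy":0,"wz":0},{"x":0,"y":0,"z":-0.1,"wx":0,"wy":0,"wz":0},{"x":0,"y":0,"z":-0.15,"wx":0,"wy":0,"wz":0},{"x":0,"y":0,"z":-0.15,"wx":0,"wy":0,"wz":0},{"x":0,"y":0,"z":-0.06,"wx":0,"wy":0,"wz":0}]'
python3 - <<'E'
from h import *
plan([.5302,.0221,.15],196)
E
```

```text
time_s: 3.3
tcp_pos: [0.5035, 0.2704, 0.1542]
orientation: [0.269, 0.963, 0.003, 0.003]
force: [0.5, -0.2, -2.6]
gripper_width: 0.119
gripper_force: 78.9
t 3.3 tcp [0.5035 0.2704 0.1542] yaw 148.77 F [ 0.5 -0.2 -2.6] w 10.2 78.85435223579407
shift [-0.6062 -0.7941  0.0129] turn [ 0.0034  0.0038 -0.5247]
```

```bash
python3 -m jog '[{"x":0,"y":0,"z":0,"wx":0.003,"wy":0.004,"wz":-0.088},{"x":0,"y":0,"z":0,"wx":0,"wy":0,"wz":-0.088},{"x":0,"y":0,"z":0,"wx":0,"wy":0,"wz":-0.088},{"x":0,"y":0,"z":0,"wx":0,"wy":0,"wz":-0.087},{"x":0,"y":0,"z":0,"wx":0,"wy":0,"wz":-0.087}]'
python3 -m jog '[{"x":0,"y":0,"z":0,"wx":0,"wy":0,"wz":-0.087},{"x":0,"y":0,"z":0,"wx":0,"wy":0,"wz":0},{"x":0,"y":0,"z":0,"wx":0,"wy":0,"wz":0}]'
python3 - <<'E'
from h import *
plan([.5302,.0221,.15],196)
E
```

```text
time_s: 3.8
tcp_pos: [0.501, 0.2691, 0.149]
orientation: [-0.074, 0.997, -0.0, -0.004]
force: [-0.4, -0.3, -3.1]
gripper_width: 0.117
gripper_force: 78.7
time_s: 4.1
tcp_pos: [0.5013, 0.269, 0.1491]
orientation: [-0.138, 0.99, -0.0, -0.004]
force: [-0.2, -0.3, -3.8]
gripper_width: 0.113
gripper_force: 78.7
t 4.1 tcp [0.5013 0.269  0.1491] yaw -164.17 F [-0.2 -0.3 -3.8] w 9.6 78.69798302650452
shift [ 0.1583 -0.9816 -0.0032] turn [ 0.0005 -0.0052 -0.0019]
```

```bash
python3 -m jog '[{"x":0.026,"y":-0.164,"z":0,"wx":0,"wy":-0.005,"wz":-0.002},{"x":0.026,"y":-0.164,"z":0,"wx":0,"wy":0,"wz":0},{"x":0.026,"y":-0.164,"z":0,"wx":0,"wy":0,"wz":0},{"x":0.026,"y":-0.164,"z":0,"wx":0,"wy":0,"wz":0},{"x":0.026,"y":-0.164,"z":0,"wx":0,"wy":0,"wz":0}]'
python3 -m jog '[{"x":0.026,"y":-0.162,"z":0,"wx":0,"wy":0,"wz":0},{"x":0,"y":0,"z":0,"wx":0,"wy":0,"wz":0},{"x":0,"y":0,"z":0,"wx":0,"wy":0,"wz":0}]'
python3 - <<'E'
from h import *
plan([.5302,.0221,.1],196)
p,d=viewer.read_camera("wrist"); cv2.imwrite("pics/w3.png",p[:,:,::-1]); np.save("pics/w3.npy",d)
c=cam("wrist"); s=telemetry.read_state(); A=R.from_quat(s["orientation"]).as_matrix()
print(proj(c,s["tcp_pos"]+np.array([[0,.046,.006],[0,-.046,.006]])@A.T))
E
```

```text
time_s: 4.6
tcp_pos: [0.5273, 0.0618, 0.1493]
orientation: [-0.14, 0.99, 0.0, 0.0]
force: [1.5, -0.0, -2.6]
gripper_width: 0.112
gripper_force: 78.8
time_s: 4.9
tcp_pos: [0.5324, 0.0216, 0.1491]
orientation: [-0.139, 0.99, 0.0, -0.0]
force: [-0.0, 1.0, -2.8]
gripper_width: 0.118
gripper_force: 78.9
t 4.9 tcp [0.5324 0.0216 0.1491] yaw -164.07 F [-0.   1.  -2.8] w 10.1 78.94463896751404
shift [0.0081 0.0042 0.1965] turn [ 0.0006  0.0001 -0.0007]
[[424.72744671 306.16044013]
 [211.57416598 306.47078039]]
```

View pics/w3.png

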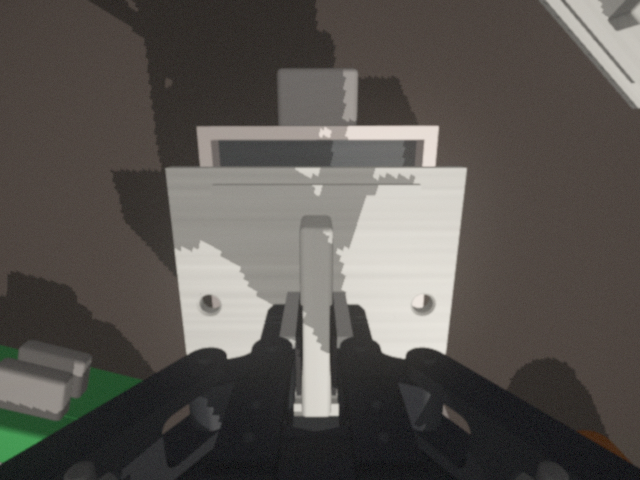

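The held plate's holes are at (210,303) and (423,303), close to the predictions. The toaster's front rim corners are at (198,126) and (438,126). I'll measure the pins more closely from the side with the wrist camera.

```bash
python3 - <<'E'
from h import *
c=cam("wrist"); s=telemetry.read_state(); A=R.from_quat(s["orientation"]).as_matrix()
h=ray(c,[(210,303),(423,303)],s["tcp_pos"][2]-.006); print("holes tool",(h-s["tcp_pos"])@A)
w=ray(c,[(198,126),(438,126)],.045); print("front corners",w, np.linalg.norm(w[0]-w[1]),(w.mean(0)-s["tcp_pos"])@A)
E
python3 -m jog '[{"x":0,"y":0.16,"z":0,"wx":0,"wy":0,"wz":0},{"x":0,"y":0.16,"z":0,"wx":0,"wy":0,"wz":0},{"x":0,"y":0.16,"z":0,"wx":0,"wy":0,"wz":0},{"x":0,"y":0.14,"z":0,"wx":0,"wy":0,"wz":0},{"x":0,"y":0,"z":0,"wx":0,"wy":0,"wz":0}]'
python3 -m jog '[{"x":0,"y":0,"z":0,"wx":0,"wy":0,"wz":0},{"x":0,"y":0,"z":0,"wx":0,"wy":0,"wz":0}]'
python3 - <<'E'
from h import *
plan([.5302,.0221,.1],196)
c=cam("wrist"); p,d=viewer.read_camera("wrist"); cv2.imwrite("pics/w4.png",p[:,:,::-1]); np.save("pics/w4.npy",d)
print(proj(c,[[.5174,.0668,.034],[.5431,-.0226,.034]]))
E
```

```text
holes tool [[ 0.00168218 -0.04652299  0.00593272]
 [ 0.00147042  0.04515292  0.00606482]]
front corners [[ 0.48148265 -0.0683176   0.045     ]
 [ 0.44030934  0.07490789  0.045     ]] 0.1490261172708863 [0.07417315 0.00054995 0.10407537]
time_s: 5.45
tcp_pos: [0.4864, 0.1796, 0.1494]
orientation: [-0.146, 0.989, 0.002, -0.0]
force: [0.7, -0.2, -3.4]
gripper_width: 0.115
gripper_force: 79.1
time_s: 5.65
tcp_pos: [0.4891, 0.1714, 0.1492]
orientation: [-0.141, 0.99, 0.0, -0.0]
force: [0.3, 0.3, -2.7]
gripper_width: 0.123
gripper_force: 79.1
t 5.65 tcp [0.4891 0.1714 0.1492] yaw -163.8 F [ 0.3  0.3 -2.7] w 10.5 79.07935380935669
shift [ 0.0089 -0.6194  0.1965] turn [ 0.0003 -0.0001  0.0022]
[[163.19049004 233.18434585]
 [ 30.89596777 233.02361107]]
```

View pics/w4.png

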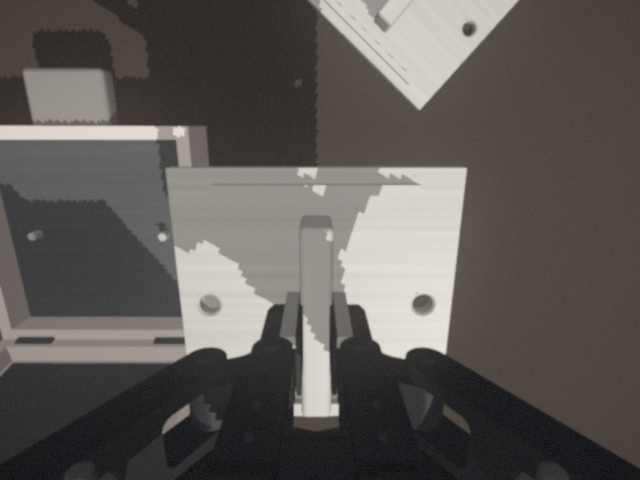

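The pins show at about (162,237) and (32,237). I'll refine these with a mask.

```bash
python3 - <<'E'
from h import *
p=cv2.imread("pics/w4.png"); g=cv2.cvtColor(p,cv2.COLOR_BGR2GRAY)
for x0,y0 in((24,228),(153,228)): print(g[y0:y0+16,x0:x0+22])
E
```

```text
[[ 65  62  64  66  61  62  61  65  65  60  59  62  65  66  68  59  62  61
   62  61  62  67]
 [ 62  63  61  64  60  61  63  64  60  57  65  67  72  72  74  70  66  66
   65  62  58  64]
 [ 57  61  59  64  61  65  60  64  66  66  73  75  84  87  84  86  78  72
   63  61  61  57]
 [ 60  59  59  63  58  61  68  73  80  84  87  91  95  97  92  95  92  84
   73  65  60  60]
 [ 62  62  59  62  71  78  89  97  98  97  99  99  94  95  95  93  92  88
   79  68  62  60]
 [ 64  61  69  70  87 109 120 122 120 113 100  99  97  94  91  87  88  86
   82  70  67  59]
 [ 62  62  64  85 108 124 133 135 129 124 112  97  93  88  87  82  86  86
   80  67  65  60]
 [ 62  58  70  98 122 133 136 138 133 129 117 101  90  85  86  85  85  81
   80  69  63  63]
 [ 62  63  72  99 122 132 134 136 133 130 125 108  93  82  86  82  82  81
   74  68  62  66]
 [ 63  62  68  91 118 131 134 135 133 130 124 108  93  84  84  79  78  72
   65  60  64  65]
 [ 63  63  63  82 106 121 130 130 130 127 120 103  88  75  73  71  67  68
   64  63  60  55]
 [ 63  61  64  67  84 106 121 124 125 121 110  94  76  71  65  67  64  61
   
[... 1177 characters left out ...]
8 194 174 148 130 126 118 107
  102 111 131 142]
 [ 98 100 102 106 126 168 190 196 200 198 198 196 186 158 135 122 111 104
  103 113 130 142]
 [ 99  97 101  99 116 156 183 196 199 199 199 198 185 155 129 111 101 101
  103 111 128 142]
 [ 98  98  99 100 106 134 162 186 194 195 194 187 168 137 112 104 102 102
  101 108 126 137]
 [ 98  98 101  98 101 109 134 158 171 174 172 159 138 114 101 103 103 101
  101 106 122 138]
 [102 100  99  97  98 105 110 123 134 139 137 125 112 102 101 102 101 101
  104 103 121 137]
 [102 103 102 104 106 102 103 104 110 111 107 103 102 104 103 106 102 102
  103 106 118 136]
 [103 101 103 102 100 102 101  98 103 100 102 102 102 105 102 101 103 105
  102 105 116 135]]
```

```bash
python3 - <<'E'
from h import *
c=cam("wrist"); s=telemetry.read_state(); A=R.from_quat(s["orientation"]).as_matrix()
q=ray(c,[(31,236.3),(161.7,237.1)],.034); print(q,np.linalg.norm(q[0]-q[1])); m=q.mean(0); v=(q[1]-q[0])
y=np.degrees(np.arctan2(v[1],v[0]))-90; print("mid",m,"toaster yaw",y)
a=np.radians(y+180); X=np.array([np.cos(a),np.sin(a),0]);Y=np.cross([0,0,-1.],X)
t=m-(.00158*X-.0007*Y); print("tcp target",t, "with hole yaw", np.degrees(np.arctan2(-.0002,.0917)))
plan([t[0],t[1],.1492],y+180)
E
```

```text
[[ 0.54555026 -0.0229732   0.034     ]
 [ 0.52065798  0.0656898   0.034     ]] 0.09209100267801948
mid [0.53310412 0.0213583  0.034     ] toaster yaw 15.682169840867331
tcp target [0.53443609 0.02245932 0.034     ] with hole yaw -0.12496333405410892
t 5.7 tcp [0.4894 0.1709 0.1492] yaw -163.86 F [-0.1  0.4 -2.7] w 10.2 79.07944321632385
shift [-8.200e-03 -6.203e-01 -2.000e-04] turn [ 0.0003 -0.      0.0051]
```

```bash
python3 -m jog '[{"x":-0.002,"y":-0.155,"z":0,"wx":0,"wy":0,"wz":0.005},{"x":-0.002,"y":-0.155,"z":0,"wx":0,"wy":0,"wz":0},{"x":-0.002,"y":-0.155,"z":0,"wx":0,"wy":0,"wz":0},{"x":-0.002,"y":-0.155,"z":0,"wx":0,"wy":0,"wz":0},{"x":0,"y":0,"z":0.1,"wx":0,"wy":0,"wz":0}]'
python3 -m jog '[{"x":0,"y":0,"z":0.1,"wx":0,"wy":0,"wz":0},{"x":0,"y":0,"z":0,"wx":0,"wy":0,"wz":0},{"x":0,"y":0,"z":0,"wx":0,"wy":0,"wz":0}]'
python3 - <<'E'
from h import *
plan([.53444,.02246,.055],195.68)
c=cam("wrist"); s=telemetry.read_state(); A=R.from_quat(s["orientation"]).as_matrix()
p,d=viewer.read_camera("wrist"); cv2.imwrite("pics/w5.png",p[:,:,::-1])
g=cv2.cvtColor(p,cv2.COLOR_RGB2GRAY)
E
```

```text
time_s: 6.2
tcp_pos: [0.5378, 0.0148, 0.1269]
orientation: [-0.131, 0.991, -0.002, 0.004]
force: [0.4, 0.5, -2.5]
gripper_width: 0.116
gripper_force: 79.2
time_s: 6.5
tcp_pos: [0.5334, 0.0223, 0.0992]
orientation: [-0.136, 0.991, 0.0, -0.0]
force: [0.0, 0.2, -2.3]
gripper_width: 0.116
gripper_force: 79.1
t 6.5 tcp [0.5334 0.0223 0.0992] yaw -164.32 F [ 0.   0.2 -2.3] w 9.9 79.1146445274353
shift [-0.0043 -0.0006  0.1766] turn [ 0.0005 -0.0005  0.    ]
```

```bash
python3 -m jog '[{"x":-0.004,"y":-0.001,"z":0.08,"wx":0,"wy":0,"wz":0},{"x":0,"y":0,"z":0.09,"wx":0,"wy":0,"wz":0},{"x":0,"y":0,"z":0,"wx":0,"wy":0,"wz":0},{"x":0,"y":0,"z":0,"wx":0,"wy":0,"wz":0}]'
python3 - <<'E'
from h import *
plan([.53444,.02246,.038],195.68)
E
```

```text
time_s: 6.95
tcp_pos: [0.5352, 0.0232, 0.0577]
orientation: [-0.137, 0.991, 0.0, 0.001]
force: [0.9, -1.1, -3.0]
gripper_width: 0.113
gripper_force: 79.1
t 6.95 tcp [0.5352 0.0232 0.0577] yaw -164.23 F [ 0.9 -1.1 -3. ] w 9.6 79.08375978469849
shift [ 0.004  -0.0022  0.079 ] turn [0.0004 0.0008 0.001 ]
```

View pics/w5.png

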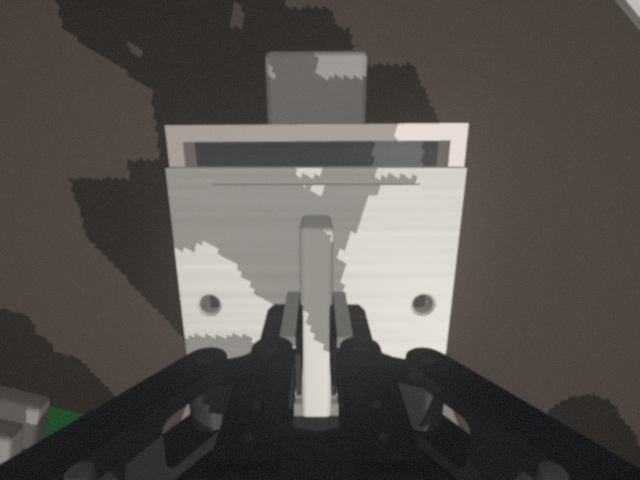

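The plate is centred over the well, with rim edges at u=166 and 468 around the plate's centre at 316.5. I'll lower it gently.

```bash
python3 -m jog '[{"x":0.004,"y":-0.002,"z":0.01,"wx":0,"wy":0,"wz":0.001},{"x":0,"y":0,"z":0.015,"wx":0,"wy":0,"wz":0},{"x":0,"y":0,"z":0.015,"wx":0,"wy":0,"wz":0},{"x":0,"y":0,"z":0,"wx":0,"wy":0,"wz":0},{"x":0,"y":0,"z":0,"wx":0,"wy":0,"wz":0}]'
python3 -m jog '[{"x":0,"y":0,"z":0.012,"wx":0,"wy":0,"wz":0},{"x":0,"y":0,"z":0.012,"wx":0,"wy":0,"wz":0},{"x":0,"y":0,"z":0,"wx":0,"wy":0,"wz":0},{"x":0,"y":0,"z":0,"wx":0,"wy":0,"wz":0}]'
python3 - <<'E'
from h import *
plan([.53444,.02246,.037],195.68)
E
```

```text
time_s: 7.45
tcp_pos: [0.5337, 0.0224, 0.0466]
orientation: [-0.136, 0.991, 0.0, -0.0]
force: [0.5, 0.5, -3.8]
gripper_width: 0.117
gripper_force: 79.1
time_s: 7.85
tcp_pos: [0.5336, 0.0223, 0.0404]
orientation: [-0.136, 0.991, 0.0, -0.0]
force: [-0.2, -0.1, -3.1]
gripper_width: 0.115
gripper_force: 79.1
t 7.85 tcp [0.5336 0.0223 0.0404] yaw -164.33 F [-0.2 -0.1 -3.1] w 9.8 79.0993595123291
shift [-0.0035 -0.0004  0.0137] turn [ 0.0006 -0.0002 -0.0002]
```

```bash
python3 -m jog '[{"x":0,"y":0,"z":0.008,"wx":0,"wy":0,"wz":0},{"x":0,"y":0,"z":0.006,"wx":0,"wy":0,"wz":0},{"x":0,"y":0,"z":0,"wx":0,"wy":0,"wz":0},{"x":0,"y":0,"z":0,"wx":0,"wy":0,"wz":0}]'
python3 -m jog '[{"x":0,"y":0,"z":0,"wx":0,"wy":0,"wz":0},{"x":0,"y":0,"z":0,"wx":0,"wy":0,"wz":0},{"x":0,"y":0,"z":0,"wx":0,"wy":0,"wz":0},{"x":0,"y":0,"z":0,"wx":0,"wy":0,"wz":0},{"x":0,"y":0,"z":0,"wx":0,"wy":0,"wz":0}]' 40
python3 -m jog '[{"x":0,"y":0,"z":-0.08,"wx":0,"wy":0,"wz":0},{"x":0,"y":0,"z":-0.15,"wx":0,"wy":0,"wz":0},{"x":0,"y":0,"z":-0.15,"wx":0,"wy":0,"wz":0},{"x":0,"y":0,"z":0,"wx":0,"wy":0,"wz":0},{"x":0,"y":0,"z":0,"wx":0,"wy":0,"wz":0}]'
python3 - <<'E'
from h import *
plan([.53444,.02246,.037],195.68)
c=cam("wrist"); p,d=viewer.read_camera("wrist"); cv2.imwrite("pics/w6.png",p[:,:,::-1]); np.save("pics/w6.npy",d)
m=np.array([.5331,.02136,.031]);a=np.radians(15.68);X=np.array([np.cos(a),np.sin(a),0]);Y=np.array([-X[1],X[0],0])
print(proj(c,[m+.046*Y,m-.046*Y]))
uv=[proj(c,m+X*x+Y*y)[0].round().astype(int) for x,y in((-.04,.03),(-.04,-.03),(-.02,.04),(-.02,-.04),(-.054,0))]
print(uv,depthpts(c,d,np.array(uv)).round(4))
E
```

```text
time_s: 8.25
tcp_pos: [0.5338, 0.0224, 0.0371]
orientation: [-0.136, 0.991, 0.0, 0.0]
force: [0.4, -0.2, -2.5]
gripper_width: 0.116
gripper_force: 79.2
time_s: 8.75
tcp_pos: [0.5338, 0.0223, 0.0372]
orientation: [-0.136, 0.991, 0.0, 0.0]
force: [0.1, 0.8, -0.7]
gripper_width: 0.472
gripper_force: 0.0
time_s: 9.25
tcp_pos: [0.5342, 0.0223, 0.133]
orientation: [-0.136, 0.991, 0.0, 0.001]
force: [-0.5, 0.2, -1.2]
gripper_width: 0.464
gripper_force: 0.0
t 9.25 tcp [0.5342 0.0223 0.133 ] yaw -164.33 F [-0.5  0.2 -1.2] w 39.6 0.0
shift [-3.000e-04 -0.000e+00  3.839e-01] turn [ 0.0004  0.0014 -0.0001]
[[384.70270833 238.8969838 ]
 [247.65537176 239.14381555]]
[array([363, 179]), array([269, 179]), array([377, 210]), array([255, 210]), array([316, 157])] [[ 0.4863  0.0394  0.0314]
 [ 0.5025 -0.0185  0.0311]
 [ 0.5031  0.0543  0.0315]
 [ 0.5245 -0.0226  0.0317]
 [ 0.4811  0.0067  0.0316]]
```

View pics/w6.png

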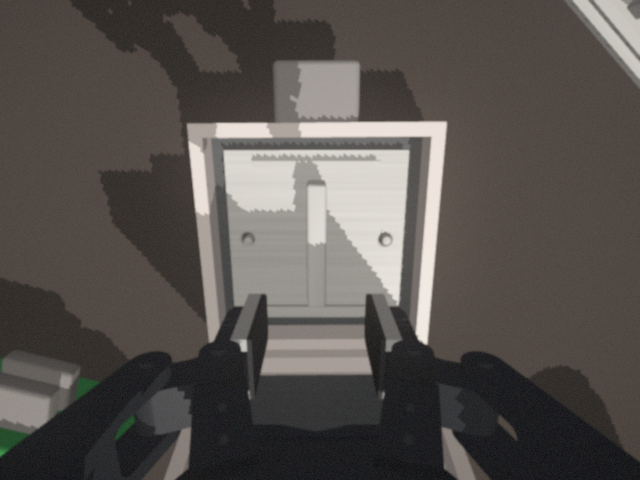

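The plate is seated: its top is flat at z≈31.5 mm all round, and both pins stand in the holes at (248,239) and (386,239). Next I measure the lid angle from the scene depth.

```bash
python3 - <<'E'
from h import *
c=cam("scene"); d=np.load("pics/scene0.npy")
hg=np.array([.6053,.0416,.045]);a=np.radians(15.68);X=np.array([np.cos(a),np.sin(a),0]);Y=np.array([-X[1],X[0],0])
uv=np.array([(u,v) for u in range(318,372,3) for v in range(255,275,2)]); P=depthpts(c,d,uv)-hg
n=np.linalg.svd(P-P.mean(0))[2][2]; n*=np.sign(n@X); m=P.mean(0)
print("n in XYZ",n@X,n@Y,n[2],"theta",np.arctan2(n@X,n[2]),"offset",n@m)
th=np.arctan2(n@X,n[2]); u=lambda t:-np.cos(t)*X+np.array([0,0,np.sin(t)])
print("tongue end outer",.184*np.sin(th)+.045+.02*np.cos(th))
q=np.array([(340,240),(348,241),(355,239)]); T=depthpts(c,d,q)-hg; print(np.c_[T@X,T@Y,T[:,2]])
b=lambda t,r:hg+r*u(t)+.02*(np.sin(t)*X+np.array([0,0,np.cos(t)]))+.011*X
for t in np.arange(1.8,-.01,-.2): print(round(t,2),b(t,.177).round(4), "X,Z rel",((b(t,.177)-hg)@X).round(4),(b(t,.177)-hg)[2].round(4))
plan(hg+.15*X*0+.095*X+np.array([0,0,.3-.045]),195.68)
E
```

```text
n in XYZ 0.8526633379839119 -0.17552262451966913 -0.4920945441069843 theta 2.094227203090905 offset -0.005175778089683018
tongue end outer 0.19436702702819977
[[ 0.04474086 -0.01386669  0.18302602]
 [ 0.04728138  0.00109949  0.17846296]
 [ 0.04645705  0.01478438  0.17960891]]
1.8 [0.6734 0.0607 0.2128] X,Z rel 0.0707 0.1678
1.6 [0.6401 0.0514 0.2213] X,Z rel 0.0362 0.1763
1.4 [0.6059 0.0418 0.2228] X,Z rel 0.0006 0.1778
1.2 [0.5721 0.0323 0.2172] X,Z rel -0.0345 0.1722
1.0 [0.54   0.0233 0.2047] X,Z rel -0.0678 0.1597
0.8 [0.511  0.0151 0.1859] X,Z rel -0.098 0.1409
0.6 [0.4861 0.0081 0.1614] X,Z rel -0.1238 0.1164
0.4 [0.4664 0.0026 0.1323] X,Z rel -0.1442 0.0873
0.2 [ 0.4527 -0.0012  0.0998] X,Z rel -0.1585 0.0548
0.0 [ 0.4455 -0.0033  0.065 ] X,Z rel -0.166 0.02
t 9.3 tcp [0.5333 0.0223 0.1318] yaw -164.33 F [ 0.1  1.  -0.6] w 39.9 0.0
shift [-0.678  -0.0026 -0.6728] turn [ 0.0006 -0.0002 -0.0001]
```

The tongue points give a lid angle of about 1.75 rad. I'll go up, close the gripper, pass over the tongue and come down behind it.

```bash
python3 -m jog '[{"x":0,"y":0,"z":-0.17,"wx":0,"wy":0,"wz":0},{"x":0,"y":0,"z":-0.17,"wx":0,"wy":0,"wz":0},{"x":0,"y":0,"z":-0.17,"wx":0,"wy":0,"wz":0},{"x":0,"y":0,"z":-0.17,"wx":0,"wy":0,"wz":0},{"x":0,"y":0,"z":0,"wx":0,"wy":0,"wz":0}]' 0 40
python3 -m jog '[{"x":-0.155,"y":0,"z":0,"wx":0,"wy":0,"wz":0},{"x":-0.155,"y":0,"z":0,"wx":0,"wy":0,"wz":0},{"x":-0.155,"y":0,"z":0,"wx":0,"wy":0,"wz":0},{"x":-0.155,"y":0,"z":0,"wx":0,"wy":0,"wz":0},{"x":0,"y":0,"z":0,"wx":0,"wy":0,"wz":0}]'
cat >>h.py <<'E'
def rel():
    hg=np.array([.6053,.0416,.045]);a=np.radians(15.68);X=np.array([np.cos(a),np.sin(a),0]);Y=np.array([-X[1],X[0],0])
    s=telemetry.read_state(); q=s["tcp_pos"]-hg; f=s["force"]; print("t",s["time_s"],"X,Y,Z",(q@X).round(4),(q@Y).round(4),q[2].round(4),"F",(f@X).round(1),f[2].round(1))
E
python3 -c "
from h import *
rel();plan([.682,.0632,.203],195.68)"
```

```text
time_s: 9.8
tcp_pos: [0.5364, 0.0223, 0.3066]
orientation: [-0.136, 0.991, 0.0, 0.004]
force: [0.7, 0.4, 0.3]
gripper_width: -0.002
gripper_force: 0.0
time_s: 10.3
tcp_pos: [0.685, 0.0659, 0.2968]
orientation: [-0.137, 0.991, 0.001, -0.002]
force: [-0.1, 0.5, -0.5]
gripper_width: 0.0
gripper_force: 0.0
t 10.3 X,Y,Z 0.0833 0.0019 0.2518 F 0.1 -0.5
t 10.3 tcp [0.685  0.0659 0.2968] yaw -164.22 F [-0.1  0.5 -0.5] w 0.0 0.0
shift [ 0.0129 -0.0079  0.3753] turn [ 0.0013 -0.0029  0.0011]
```

```bash
python3 -m jog '[{"x":0,"y":-0.005,"z":0.12,"wx":0,"wy":0,"wz":0},{"x":0,"y":0,"z":0.12,"wx":0,"wy":0,"wz":0},{"x":0,"y":0,"z":0.12,"wx":0,"wy":0,"wz":0},{"x":0,"y":0,"z":0,"wx":0,"wy":0,"wz":0},{"x":0,"y":0,"z":0,"wx":0,"wy":0,"wz":0}]'
python3 -c "
from h import *
rel()"
python3 -m jog '[{"x":0.06,"y":0,"z":0,"wx":0,"wy":0,"wz":0},{"x":0.06,"y":0,"z":0,"wx":0,"wy":0,"wz":0},{"x":0.06,"y":0,"z":0,"wx":0,"wy":0,"wz":0},{"x":0.06,"y":0,"z":-0.01,"wx":0,"wy":0,"wz":0}]'
python3 -c "
from h import *
rel()"
```

```text
time_s: 10.8
tcp_pos: [0.6825, 0.0626, 0.211]
orientation: [-0.136, 0.991, 0.0, -0.001]
force: [-0.1, -0.3, -0.2]
gripper_width: -0.001
gripper_force: 0.0
t 10.8 X,Y,Z 0.08 -0.0006 0.166 F -0.1 -0.2
time_s: 11.2
tcp_pos: [0.6275, 0.0469, 0.2176]
orientation: [-0.136, 0.991, 0.0, 0.004]
force: [2.6, 0.2, -3.3]
gripper_width: -0.001
gripper_force: 1.6
t 11.2 X,Y,Z 0.0228 -0.0009 0.1726 F 2.6 -3.3
```

```bash
python3 -m jog '[{"x":0.08,"y":0,"z":-0.02,"wx":0,"wy":0,"wz":0},{"x":0.068,"y":0,"z":0.008,"wx":0,"wy":0,"wz":0},{"x":0.07,"y":0,"z":0.013,"wx":0,"wy":0,"wz":0},{"x":0.067,"y":0,"z":0.023,"wx":0,"wy":0,"wz":0},{"x":0.067,"y":0,"z":0.027,"wx":0,"wy":0,"wz":0}]'
python3 -c "
from h import *
rel()"
```

```text
time_s: 11.7
tcp_pos: [0.543, 0.0229, 0.2052]
orientation: [-0.136, 0.991, 0.0, 0.004]
force: [2.7, -0.8, 1.5]
gripper_width: -0.001
gripper_force: 1.3
t 11.7 X,Y,Z -0.0651 -0.0011 0.1602 F 2.4 1.5
```

```bash
python3 -m jog '[{"x":0.062,"y":0,"z":0.035,"wx":0,"wy":0,"wz":0},{"x":0.058,"y":0,"z":0.04,"wx":0,"wy":0,"wz":0},{"x":0.055,"y":0,"z":0.048,"wx":0,"wy":0,"wz":0},{"x":0.048,"y":0,"z":0.05,"wx":0,"wy":0,"wz":0},{"x":0.044,"y":0,"z":0.056,"wx":0,"wy":0,"wz":0}]'
python3 -c "
from h import *
rel()"
```

```text
time_s: 12.2
tcp_pos: [0.4783, 0.0046, 0.1469]
orientation: [-0.136, 0.991, 0.0, 0.003]
force: [1.1, -0.8, 1.5]
gripper_width: -0.002
gripper_force: 1.0
t 12.2 X,Y,Z -0.1322 -0.0013 0.1019 F 0.9 1.5
```

```bash
python3 -m jog '[{"x":0.038,"y":0,"z":0.061,"wx":0,"wy":0,"wz":0},{"x":0.031,"y":0,"z":0.065,"wx":0,"wy":0,"wz":0},{"x":0.026,"y":0,"z":0.065,"wx":0,"wy":0,"wz":0},{"x":0.018,"y":0,"z":0.06,"wx":0,"wy":0,"wz":0},{"x":0.012,"y":0,"z":0.04,"wx":0,"wy":0,"wz":0}]'
python3 -c "
from h import *
rel()"
python3 -m jog '[{"x":0,"y":0,"z":0.02,"wx":0,"wy":0,"wz":0},{"x":0,"y":0,"z":0.012,"wx":0,"wy":0,"wz":0},{"x":0,"y":0,"z":0,"wx":0,"wy":0,"wz":0},{"x":0,"y":0,"z":0,"wx":0,"wy":0,"wz":0}]'
python3 -c "
from h import *
rel()"
```

```text
time_s: 12.7
tcp_pos: [0.4483, -0.0036, 0.0729]
orientation: [-0.136, 0.991, 0.0, 0.002]
force: [0.9, 0.2, 1.5]
gripper_width: 0.004
gripper_force: 0.7
t 12.7 X,Y,Z -0.1634 -0.001 0.0279 F 0.9 1.5
time_s: 13.1
tcp_pos: [0.4469, -0.0036, 0.065]
orientation: [-0.136, 0.991, 0.0, 0.0]
force: [-3.6, -1.5, 8.6]
gripper_width: 0.002
gripper_force: 4.5
t 13.1 X,Y,Z -0.1648 -0.0007 0.02 F -3.9 8.6
```

```bash
python3 -m jog '[{"x":0,"y":0,"z":0.006,"wx":0,"wy":0,"wz":0},{"x":0,"y":0,"z":0.004,"wx":0,"wy":0,"wz":0},{"x":0,"y":0,"z":0,"wx":0,"wy":0,"wz":0},{"x":0,"y":0,"z":0,"wx":0,"wy":0,"wz":0}]'
python3 -c "
from h import *
rel()"
```

```text
time_s: 13.5
tcp_pos: [0.4469, -0.0036, 0.0647]
orientation: [-0.136, 0.991, 0.001, 0.0]
force: [-10.5, -1.7, 38.0]
gripper_width: -0.002
gripper_force: 18.9
t 13.5 X,Y,Z -0.1647 -0.0007 0.0197 F -10.6 38.0
```

Firm stop: 38 N with no further travel, so it is shut. I retreat straight up and check.

```bash
python3 -m jog '[{"x":0,"y":0,"z":-0.04,"wx":0,"wy":0,"wz":0},{"x":0,"y":0,"z":-0.15,"wx":0,"wy":0,"wz":0},{"x":0,"y":0,"z":-0.15,"wx":0,"wy":0,"wz":0},{"x":0,"y":0,"z":-0.15,"wx":0,"wy":0,"wz":0},{"x":0,"y":0,"z":0,"wx":0,"wy":0,"wz":0}]'
python3 -m jog '[{"x":0,"y":0,"z":0,"wx":0,"wy":0,"wz":0},{"x":0,"y":0,"z":0,"wx":0,"wy":0,"wz":0},{"x":0,"y":0,"z":0,"wx":0,"wy":0,"wz":0}]'
python3 - <<'E'
from h import *
rel()
hg=np.array([.6053,.0416,.045]);a=np.radians(15.68);X=np.array([np.cos(a),np.sin(a),0]);Y=np.array([-X[1],X[0],0])
G=[hg+X*x+Y*y+np.array([0,0,z]) for x,y,z in((-.14,.05,.035),(-.14,-.05,.035),(-.165,.018,.02),(-.165,-.018,.02),(-.02,.05,.035),(-.02,-.05,.035))]
for n in("scene","wrist"):
    c=cam(n);p,d=viewer.read_camera(n);cv2.imwrite(f"pics/{n}9.png",p[:,:,::-1])
    uv=proj(c,G).round().astype(int); ok=(uv>=0).all(1)&(uv[:,0]<640)&(uv[:,1]<480); print(n,np.where(ok)[0],depthpts(c,d,uv[ok])[:,2].round(4))
E
```

```text
time_s: 14.0
tcp_pos: [0.4502, -0.0032, 0.189]
orientation: [-0.136, 0.991, 0.0, 0.005]
force: [1.0, -0.4, 0.7]
gripper_width: 0.001
gripper_force: 0.0
time_s: 14.3
tcp_pos: [0.4456, -0.0035, 0.1827]
orientation: [-0.136, 0.991, 0.001, -0.001]
force: [-0.3, -0.5, -0.1]
gripper_width: 0.002
gripper_force: 0.0
t 14.3 X,Y,Z -0.1659 -0.0003 0.1377 F -0.4 -0.1
scene [0 1 2 3 4 5] [0.0833 0.0809 0.0607 0.0705 0.0846 0.082 ]
wrist [0 1 2 3 4 5] [0.0789 0.0806 0.0649 0.065  0.2623 0.2617]
```

View pics/scene9.png

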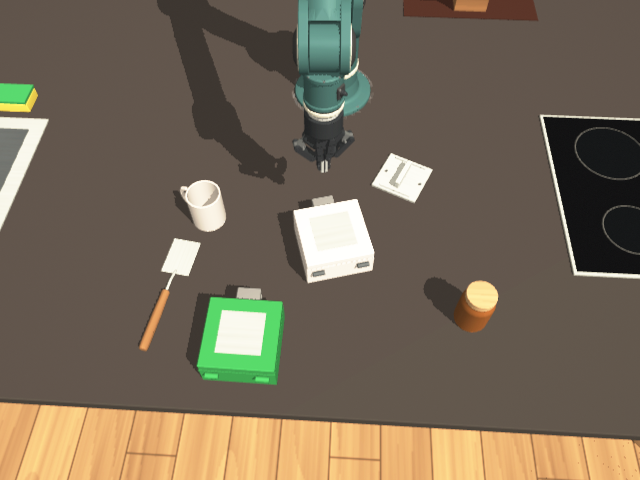

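The toaster at (333,240) is shut, with the tongue face at z=65 mm and the shell top at 80 mm as specified. The mug, jar and spatula have not moved, and the gripper is clear of everything.

```bash
python3 -c "
from rig import robot
print(robot.hand_in())"
```

```text
the job is handed in; nothing more can be done
None
```

The grill plate is seated on both pins, ridge up and front to back, the toaster is pressed shut without slamming, the mug, jar and spatula look unmoved in the last picture, and the job was handed in at about 14 s on the robot's clock; the hand-in returned no verdict.

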